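# Blow out a pressure bulb and hold it down in the sprung test cradle

## Task

Get the round steel pressure bulb ready for its leak test: take it by the neck and, keeping it upright, press its foot onto the sprung blow-off pad until the pad is fully down for a moment, then lift it off so that the pad comes back up. Then seat the round of the bulb centrally in the sprung ring cradle, press it down until the ring is at the bottom of its travel, and finish while still gripping the bulb and holding it down there; do not let go. Leave the V-block, the dropper bottle and the small valve body where they stand.

Things in the scene. Friction and masses are not known exactly. Their poses are not given: they have to be found in the camera images.
- bulb_mid (a point): Middle of the loose pressure bulb, half-way up (55 mm above its underside), z up its axis. A plain steel ball of 60 mm diameter on a flat foot, with an upright neck and a dark cap; 110 mm tall, about 0.22 kg. Grip it by the neck: a round rod of 22 mm diameter from 56 to 98 mm above the foot. It starts standing on the bench.
- bulb: The same pressure bulb; origin at the centre of the underside of its flat foot (30 mm diameter), z up its axis. The ball's centre is 26 mm above the foot; the cap, 28 mm diameter, reaches from 98 to 110 mm. It is the same all round, so yaw does not matter.
- pad_top (a point): Centre of the top face of the blow-off pad: a flat dark rubber disc of 48 mm diameter on a steel stem, standing out of a low round housing (66 mm diameter) on a grey square base plate, 90 x 90 mm, fixed to the bench. The face is 48 mm above the bench when up and moves down with the pad. z is up.
- pad (a joint): Travel of the blow-off pad: 0 up, 0.010 m fully down (rigid stop). A spring returns it; it takes about 4 N to start it and 8 N at the bottom.
- ring_mouth (a point): Centre of the mouth (top edge) of the cradle ring: an aluminium ring, 72 mm outside diameter, 10 mm high, on three sprung posts over a grey base plate, 110 x 110 mm, fixed to the bench. The mouth is 44 mm above the bench when up and moves down with the ring. z is up. Seated, the bulb's foot is about 14 mm below the mouth.
- cradle_ring (a joint): Travel of the cradle ring: 0 up, 0.014 m fully down (rigid stop; the bulb stays clear of the base plate). Its spring takes about 4 N to start, 9.6 N at the bottom; the bulb's weight alone does not move it. Inside, the ring is a 45 degree cone, 60 mm diameter at the mouth, 40 at the lower edge, open below; three bushes (15.6 mm diameter, 44 mm from the axis) stand 8 mm above the mouth.
- vee_block: Bystander: ground steel V-block 45 x 40 x 34 mm, origin at the centre of its underside; leave alone.
- dropper: Bystander: amber dropper bottle, 33 mm diameter, 102 mm tall, origin at the centre of its underside; leave alone.
- valve: Bystander: small turned valve body, a 30 mm diameter cylinder 46 mm tall, origin at the centre of its underside; leave alone. Not to be touched either: the tall test stand behind the left part of the work, from x = 0.57 m and y = -0.03 m to its left, with a clear guard panel; pass in front of it.
Things that resemble listed ones, but are neither listed nor needed, are in the scene too. What is shaped like the bulb but purple or turquoise is not meant.

How it is judged:
By the outcome, as a careful person would: the job done as asked, in the order asked, and still so for the second after the job is handed in, while the arm keeps its last pose, push and grip.
It also fails if it takes over 45 s, if anything falls off the work surface, if the arm or the gripper's body presses on something with over 40 N, if the wrist force passes 120 N, or if a joint passes its speed limit or range.

## Robot

A 6-joint arm with a two-finger parallel gripper is mounted at the origin on a cart in front of the work surface, level with it; the furniture and walls round the work are solid. World frame = base frame: x ahead of the robot, y to its left, z up, the work surface at z = 0. Lengths are in m, angles in rad, forces in N, time in s.
With the tool pointing down it reaches from about 0.35 to 0.975 m from the base axis. Payload 4.9 kg.
Tool frame: the origin (TCP) lies at the very end of the fingers, on their centre line; the grasp point (between the pads) lies 19 mm behind it; z points along the fingers, y is the line along which they close (so a half turn about z gives the same grasp; the last joint's range is limited). The gripper opens to 85 mm and grips with 20 to 120 N. Pads are 22 mm wide; open, the fingers measure 114 mm over their backs; the gripper's body (76 mm by 85 mm) begins 54 mm behind the grasp point. The pads swing forward as they close: fully open they stand 13 mm farther back than shut.
Start: joints at [-1.407, 0.053, 1.613, -0, 1.476, -0.119], TCP at [0.174, -0.6, 0.192] pointing down, gripper open.
Joint ranges: [-3.01, 3.01], [-1.01, 2.22], [0.06, 2.58], [-1.02, 4.17], [0.09, 2.62], [-3.14, 3.14]. Speed limits (rad/s): [2.57, 2.57, 3.14, 3.14, 3.14, 3.14].

## Interface

Orientations are given as a rotation vector (axis times angle).
In Python, from station import get_obs, get_image, finish_job gives the robot as it stands. The module is installed in compiled form; this text tells all that it offers.
- The arm moves only by the tool carry_out, never from a script. Its argument "rows" is a list of rows, each a list of 7 numbers: the turn, a rotation vector about the tool's x, y, z as a fraction of full scale, then the shift along the tool's x, y, z as a fraction of full scale, then the closure, from -1 (fully open) to 1 (shut). A call has 1 to 5 rows; each row is the pose to reach, as a shift and turn from the pose commanded when the call began, along the tool's axes at that moment, turning the shorter way round; what a row does not reach only later rows make up. Full scale, the value 1, is 300 mm for a shift and pi rad for a turn. A row lasts 1/10 s, in which the tool goes at most 50 mm and 8.59 degrees, less where a joint would pass 70% of its speed; a pose out of reach is approached as far as the arm can. A call with a number of a shift or a turn outside -1 to 1 is refused whole. A call with a gripper value outside its range is refused whole. The fingers move at their own pace and stop on an object; "force" is the grip in N (left out, the last holds). Time passes only in rows, so rows that repeat a pose let the fingers close. It gives the time, the measured TCP pose, the force, the opening and the grip force at its end, in the units of the state.
- get_obs(): the state, without advancing time (a new reading comes with each control period).
- get_image(name): name is "side" or "top"; returns a dict with "img" (420x560x3 uint8, blue, green, red), "mtx" (3x3 intrinsics, pixels), "R" (3x3) and "t" (3): a world point X has camera coordinates R X + t. Camera axes: x right, y down, z forward; pixel columns grow to the right and rows downward; lengths in m; the calibration is good to about 2 mm. A picture is of the moment at which its call begins. There is no depth.
- finish_job(): hands the job in; it is judged then, once.
The state is a dict: "t": time; "q": joint angles; "dq": joint speeds; "effort": joint torques, N m; "tool_pos": TCP position; "tool_rot": TCP orientation; "contact_force": force on the tool from outside, world axes, zero at the start; "wrist_torque": the same for the moment, N m; "opening": finger opening in m; "grip_force": force on a finger pad.
Only numpy, scipy, OpenCV 4.12 (cv2) and the standard library are available. Lean on these libraries where they do the work, as an engineer would, in place of code of your own. Each camera call takes 0.05 s, during which the arm holds its last target. There are 200 camera calls.

## Working session

There is one attempt and no reset: what is moved stays moved. The work goes in short steps, Python scripts to look and compute and a tool call to move; the robot and the scene stay as the last step left them, time stands still between calls to the robot, and variables do not carry over. Pictures are saved under pics/ and viewed, at most 10 in all, crops included, and the job is handed in when it is done.

Besides the shell and the picture viewer there is one more tool, called as name([rows], argument=value, ...), one row to a line, values as JSON. carry_out: Moves the arm, as the interface text tells. Shift numbers are shares of 300 mm and turn numbers shares of pi rad, none past 1 either way. Its arguments: {"type":"object","properties":{"rows":{"type":"array"},"force":{"type":"number"}},"required":["rows"]}

```bash
mkdir -p pics; cat > h.py <<'E'
import numpy as np, cv2, pickle
from scipy.spatial.transform import Rotation as Ro
from station import get_obs, get_image
def ray(c,u,v,z):
    d=np.linalg.inv(c["mtx"])@[u,v,1]; o=-c["R"].T@c["t"]; d=c["R"].T@d
    return o+d*(z-o[2])/d[2]
def proj(c,X):
    p=c["mtx"]@(c["R"]@np.array(X)+c["t"]); return p[:2]/p[2]
def snap(n,f):
    c=get_image(n); cv2.imwrite(f"pics/{f}.png",c["img"]); pickle.dump(c,open(f"{f}.pkl","wb")); return c
def need(target,z=None):
    o=get_obs(); R=Ro.from_rotvec(o["tool_rot"]).as_matrix()
    return R.T@(np.array(target)-o["tool_pos"])/0.3
E
python3 - <<'E'
from h import *
for n in("top","side"):
    c=snap(n,n+"0"); print(n,-c["R"].T@c["t"],c["R"][2])
o=get_obs();print(o["t"],o["tool_pos"],Ro.from_rotvec(o["tool_rot"]).as_matrix().round(3),o["contact_force"],o["opening"])
E
```

```text
top [ 0.46820819 -0.14519612  1.27217974] [ 0.04556138  0.01536244 -0.99884341]
side [0.38854719 0.62578009 0.58860916] [ 0.13669558 -0.81800648 -0.55873045]
0.1 [ 0.17431037 -0.59954672  0.19101858] [[ 0.96   0.279 -0.   ]
 [ 0.279 -0.96   0.002]
 [ 0.    -0.002 -1.   ]] [-0.04192771 -1.70049218  0.0583877 ] 0.08553677086945725
```

View pics/top0.png

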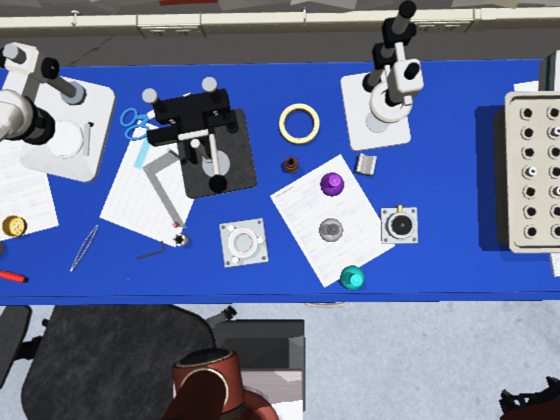

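View pics/side0.png

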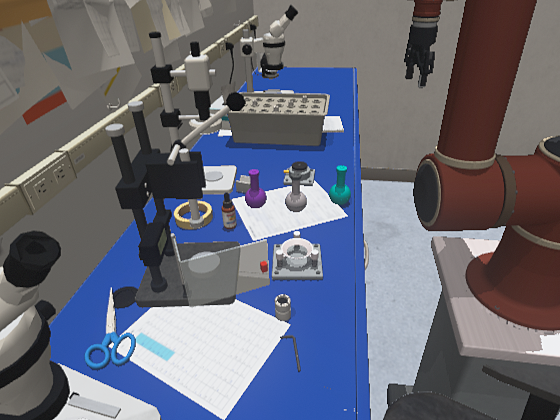

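The top view shows the grey bulb near (330,230), pad (401,225) and cradle (243,242). The purple decoy is at (331,184) and the turquoise one at (351,277). In the side view the bulb is near (296,195), the cradle (298,257) and the pad (299,170).

```bash
python3 - <<'E'
from h import *
import pickle
t=pickle.load(open("top0.pkl","rb"));s=pickle.load(open("side0.pkl","rb"))
def crop(c,x,y,w,h,k): return cv2.resize(c["img"][y:y+h,x:x+w],None,fx=k,fy=k,interpolation=cv2.INTER_CUBIC)
a=crop(t,215,160,210,140,3.8);
cv2.imwrite("pics/ct.png",a)
b=crop(s,220,150,140,140,4.2); cv2.imwrite("pics/cs.png",b)
for n,u,v,z in[("bulb ball",330.5,230,.026),("pad",401.5,225,.048),("ring",243.5,242,.044),("purple",332,184,.05),("turq",352,277,.05)]: print(n,ray(t,u,v,z))
E
```

```text
bulb ball [ 0.49600142 -0.23439655  0.026     ]
pad [ 0.50555365 -0.40312215  0.048     ]
ring [ 0.46902711 -0.02281904  0.044     ]
purple [ 0.60624316 -0.23795748  0.05      ]
turq [ 0.38265423 -0.28226063  0.05      ]
```

View pics/ct.png

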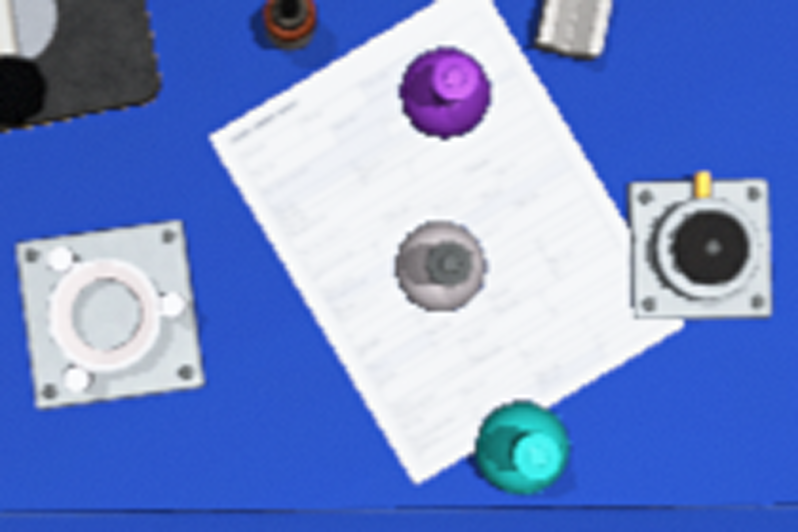

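View pics/cs.png

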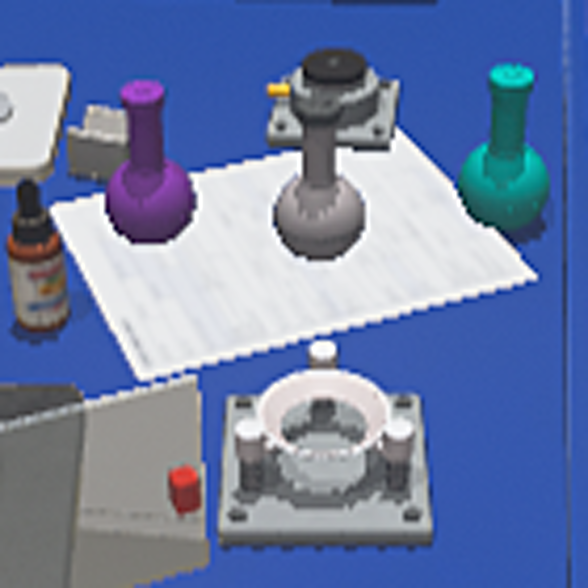

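Both crops are clear. The ball's centre is at top px (330.7,229.6) and side px (295.8,200.6). The pad face is at (402,225) and (299.2,165.3), and the ring mouth at (242.3,242.9) and (296.8,247.2). I'll triangulate these next.

```bash
python3 - <<'E'
from h import *
t=pickle.load(open("top0.pkl","rb"));s=pickle.load(open("side0.pkl","rb"))
for n,a,b,z in[("bulb",(330.7,229.6),(295.8,200.6),.026),("pad",(402,225),(299.2,165.3),.048),("ring",(242.5,242.8),(296.8,247.2),.044)]:
    print(n,ray(t,*a,z).round(4),ray(s,*b,z).round(4))
print(need([.496,-.234,.2]),need([.496,-.234,.063]))
E
```

```text
bulb [ 0.497  -0.2349  0.026 ] [ 0.4927 -0.2374  0.026 ]
pad [ 0.5055 -0.4043  0.048 ] [ 0.5017 -0.4     0.048 ]
ring [ 0.4671 -0.0204  0.044 ] [ 0.4647 -0.0219  0.044 ]
[ 1.36973747 -0.8709005  -0.02807382] [ 1.36963617 -0.87008228  0.4285921 ]
```

carry_out([
  [0,0,0,0.68,-0.44,-0.05,-1],
  [0,0,0,0.68,-0.44,-0.05,-1],
  [0,0,0,0.68,-0.44,-0.05,-1],
  [0,0,0,0.68,-0.44,-0.05,-1],
  [0,0,0,0.68,-0.44,-0.05,-1],
], force=40)

```text
t: 0.6
tool_pos: [0.3345, -0.4143, 0.2068]
tool_rot: [-3.109, -0.443, -0.0]
contact_force: [0.8, -0.2, 0.4]
opening: 0.0856
grip_force: 0.0
```

carry_out([
  [0,0,0,0.68,-0.43,0,-1],
  [0,0,0,0.68,-0.43,0,-1],
  [0,0,0,0.68,-0.43,0,-1],
  [0,0,0,0.68,-0.43,0,-1],
  [0,0,0,0.68,-0.43,0,-1],
])

```text
t: 1.1
tool_pos: [0.4944, -0.2333, 0.2067]
tool_rot: [-3.109, -0.445, 0.0]
contact_force: [0.5, 0.2, -0.6]
opening: 0.0855
grip_force: 0.0
```

```bash
python3 - <<'E'
from h import *
o=get_obs();print(o["t"],o["tool_pos"],Ro.from_rotvec(o["tool_rot"]).as_matrix().round(3),o["contact_force"],o["q"])
print(need([.495,-.236,.063]))
E
```

```text
1.1 [ 0.49441802 -0.23326118  0.2066974 ] [[ 0.96   0.28  -0.   ]
 [ 0.28  -0.96   0.   ]
 [-0.    -0.001 -1.   ]] [ 0.4996817   0.20594692 -0.63163604] [-5.77125223e-01 -1.42951591e-01  1.77798401e+00  2.57646597e-04
  1.50700294e+00  7.09678719e-01]
[-0.00065084  0.00954839  0.47898664]
```

carry_out([
  [0,0,0,0,0.01,0.16,-1],
  [0,0,0,0,0.01,0.32,-1],
  [0,0,0,0,0.01,0.42,-1],
  [0,0,0,0,0.01,0.48,-1],
  [0,0,0,0,0.01,0.48,-1],
])

```text
t: 1.6
tool_pos: [0.4913, -0.2366, 0.0587]
tool_rot: [-3.105, -0.442, 0.01]
contact_force: [0.7, 0.9, 0.6]
opening: 0.0855
grip_force: 0.0
```

```bash
python3 - <<'E'
from h import *
o=get_obs();print(o["t"],o["tool_pos"],o["contact_force"])
c=snap("side","s1"); cv2.imwrite("pics/s1c.png",cv2.resize(c["img"][110:270,210:390],None,fx=3.3,fy=3.3))
E
```

```text
1.6 [ 0.4913185  -0.23655702  0.05874344] [0.70584337 0.85329149 0.61816791]
```

View pics/s1c.png

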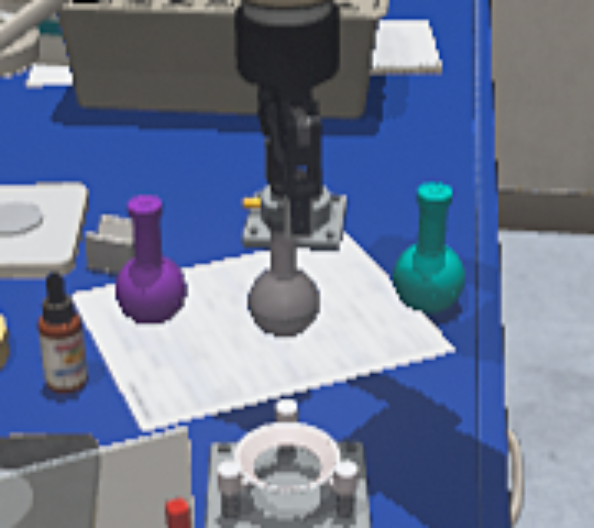

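The side crop shows the fingers straddling the grey neck at (285,230). The decoys are clear of the gripper.

carry_out([
  [0,0,0,0.005,0,-0.015,-1],
  [0,0,0,0.005,0,-0.015,1],
  [0,0,0,0.005,0,-0.015,1],
  [0,0,0,0.005,0,-0.015,1],
  [0,0,0,0.005,0,-0.015,1],
], force=60)

```text
t: 2.15
tool_pos: [0.4959, -0.2382, 0.0683]
tool_rot: [3.11, 0.443, 0.001]
contact_force: [-2.4, 5.2, 14.0]
opening: 0.0284
grip_force: 8.3
```

carry_out([
  [0,0,0,0,0,0,1],
  [0,0,0,0,0,0,1],
  [0,0,0,0,0,0,1],
  [0,0,0,0,0,0,1],
  [0,0,0,0,0,0,1],
])

```text
t: 2.65
tool_pos: [0.498, -0.2395, 0.0714]
tool_rot: [3.107, 0.442, 0.007]
contact_force: [-0.7, 0.9, 11.0]
opening: 0.0002
grip_force: 5.5
```

```bash
python3 - <<'E'
from h import *
o=get_obs();print(o["t"],o["tool_pos"],o["contact_force"],o["opening"],o["q"])
c=snap("side","s2"); d=snap("top","t2")
a=cv2.resize(c["img"][110:230,240:360],(400,400)); b=cv2.resize(d["img"][170:290,270:390],(400,400))
cv2.imwrite("pics/c2.png",np.hstack([a,b]))
E
```

```text
2.65 [ 0.49803208 -0.23948389  0.07135261] [-0.72477055  0.86852562 11.01401338] 0.00015436220169675563 [-5.83126362e-01 -1.73518667e-02  1.89288964e+00  4.16971083e-04
  1.26005307e+00  7.04780397e-01]
```

View pics/c2.png

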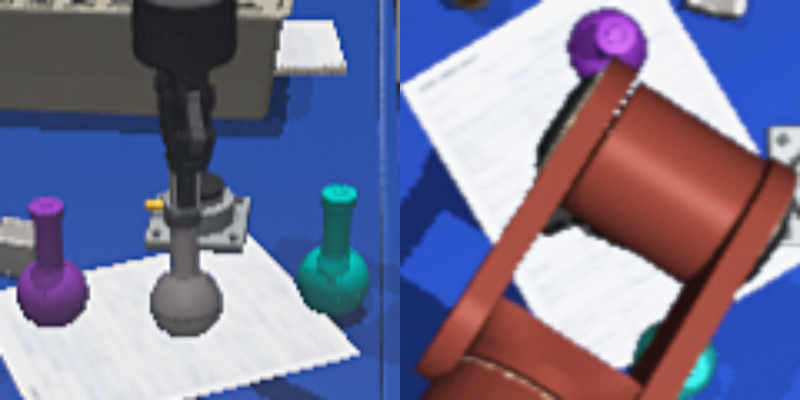

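The left half shows the shut fingertips ending at the cap, near (185,215), with the bulb still standing. That doesn't match the reported TCP height, so I'll project the TCP into the image.

```bash
python3 - <<'E'
from h import *
s=pickle.load(open("s2.pkl","rb"));t=pickle.load(open("t2.pkl","rb"))
o=get_obs();p=o["tool_pos"]
f=lambda q:((np.array(q)-[240,110])*400/120).round(0)
print("tcp in crop",f(proj(s,p)),"tcp+40mm",f(proj(s,p+[0,0,.04])), "cap top",f(proj(s,[.495,-.236,.11])),"foot",f(proj(s,[.495,-.236,0])))
print(f([240,110]), o["contact_force"],o["grip_force"],o["effort"])
s0=pickle.load(open("side0.pkl","rb")); print("start tcp px", proj(s0,[.174,-.6,.192]))
E
```

```text
tcp in crop [180. 252.] tcp+40mm [179. 208.] cap top [183. 212.] foot [183. 329.]
[0. 0.] [-0.60133661  0.99339933 10.49206677] 5.504334892029874 [-3.76539398e-01 -2.76851857e+01 -2.87946188e+01 -1.52073917e-01
 -2.94712549e-01  3.24279245e-03]
start tcp px [410.79294142  99.74321987]
```

carry_out([
  [0,0,0,0,0,-0.1,1],
  [0,0,0,0,0,-0.25,1],
  [0,0,0,0,0,-0.35,1],
  [0,0,0,0,0,-0.35,1],
  [0,0,0,0,0,-0.35,1],
])

```text
t: 3.25
tool_pos: [0.496, -0.2384, 0.1734]
tool_rot: [3.109, 0.442, 0.002]
contact_force: [-0.1, 0.1, -0.6]
opening: 0.0003
grip_force: 0.0
```

```bash
python3 - <<'E'
from h import *
c=snap("side","s3"); d=snap("top","t3")
o=get_obs();p=o["tool_pos"];print(p,o["contact_force"],o["opening"],Ro.from_rotvec(o["tool_rot"]).as_matrix()[:,2])
m=c["img"].copy()
f=lambda q:((np.array(q)-[240,90])*580/145).round(0)
a=cv2.resize(m[90:235,240:385],(580,580))
for dz in(0,.02,.04):
    q=f(proj(c,p+[0,0,dz])); print(dz,q); cv2.circle(a,tuple(q.astype(int)),3,(0,255,0) if dz else (0,0,255),-1)
for q in([.495,-.236,.11],[.495,-.236,0]): cv2.circle(a,tuple(f(proj(c,q)).astype(int)),3,(255,255,0),-1)
cv2.imwrite("pics/c3.png",a)
E
```

```text
[ 0.4947233  -0.23752251  0.17076782] [-0.58008908  0.71860724  0.25907013] -0.00026434558390566745 [-0.00245364  0.00163913 -0.99999565]
0 [220. 247.]
0.02 [219. 218.]
0.04 [219. 187.]
```

View pics/c3.png

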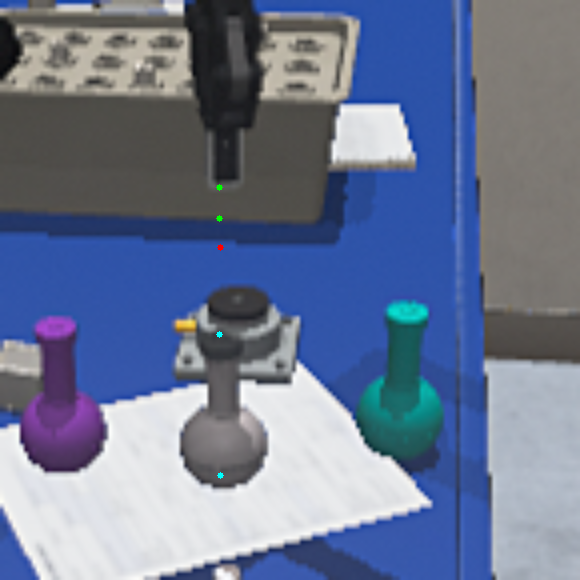

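The shut tips, at (226,184), are about 40 mm above the reported TCP. Touching the cap top (110 mm) at a reported 0.0714 gives the same figure: true tip z ≈ reported z + 0.039. The bulb hasn't moved, so I'll regrasp lower.

carry_out([
  [0,0,0,0,0,0,-1],
  [0,0,0,0,0,0,-1],
  [0,0,0,0,0,0,-1],
  [0,0,0,0,0,0,-1],
  [0,0,0,0,0,0,-1],
])

```text
t: 3.85
tool_pos: [0.4956, -0.2381, 0.1724]
tool_rot: [-3.11, -0.443, 0.0]
contact_force: [0.6, -0.2, 0.1]
opening: 0.072
grip_force: 0.0
```

carry_out([
  [0,0,0,0,0,0.15,-1],
  [0,0,0,0,0,0.3,-1],
  [0,0,0,0,0,0.42,-1],
  [0,0,0,0,0,0.485,-1],
  [0,0,0,0,0,0.485,-1],
])

```text
t: 4.35
tool_pos: [0.4928, -0.2363, 0.0231]
tool_rot: [-3.105, -0.442, 0.009]
contact_force: [-0.9, -0.6, 0.4]
opening: 0.0851
grip_force: 0.0
```

carry_out([
  [0,0,0,0,0,0,-1],
  [0,0,0,0,0,0,1],
  [0,0,0,0,0,0,1],
  [0,0,0,0,0,0,1],
  [0,0,0,0,0,0,1],
])

```text
t: 4.85
tool_pos: [0.4961, -0.2384, 0.028]
tool_rot: [3.109, 0.443, 0.002]
contact_force: [-0.3, 0.1, -0.0]
opening: 0.0279
grip_force: 0.2
```

carry_out([
  [0,0,0,0,0,0,1],
  [0,0,0,0,0,0,1],
  [0,0,0,0,0,0,1],
  [0,0,0,0,0,0,1],
  [0,0,0,0,0,0,1],
])

```text
t: 5.35
tool_pos: [0.4964, -0.2385, 0.0281]
tool_rot: [3.109, 0.443, 0.002]
contact_force: [-0.5, 0.7, 5.9]
opening: 0.0254
grip_force: 58.4
```

```bash
python3 - <<'E'
from h import *
c=snap("side","s4")
o=get_obs();print(o["tool_pos"],o["contact_force"],o["opening"],o["wrist_torque"])
cv2.imwrite("pics/c4.png",cv2.resize(c["img"][140:220,250:350],(750,600),interpolation=cv2.INTER_CUBIC))
E
```

```text
[ 0.49634393 -0.23852623  0.02805432] [-0.32123127  0.944615    6.34533739] 0.025719318257720464 [0.17743893 0.03443929 0.0009739 ]
```

View pics/c4.png

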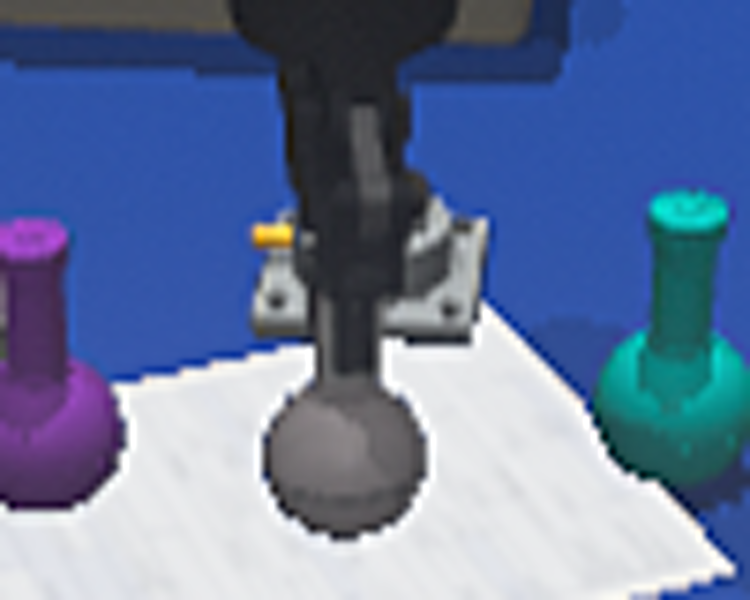

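The crop shows the near finger's tip at about (350,375), just above the ball and well below the cap. The opening reads 25.4 mm on a 22 mm neck, so the pads may be riding on the cap's edge. I'll reopen a little and regrip 3 mm lower to check.

carry_out([
  [0,0,0,0,0,0,0.1],
  [0,0,0,0,0,0,0.1],
  [0,0,0,0,0,0.012,0.1],
  [0,0,0,0,0,0.012,0.1],
  [0,0,0,0,0,0.012,0.1],
], force=60)

```text
t: 5.9
tool_pos: [0.4952, -0.2379, 0.0229]
tool_rot: [-3.11, -0.443, 0.001]
contact_force: [0.4, -0.1, 0.1]
opening: 0.0381
grip_force: 0.0
```

carry_out([
  [0,0,0,0,0,0,1],
  [0,0,0,0,0,0,1],
  [0,0,0,0,0,0,1],
  [0,0,0,0,0,0,1],
  [0,0,0,0,0,0,1],
])

```text
t: 6.4
tool_pos: [0.4956, -0.2381, 0.0235]
tool_rot: [-3.11, -0.443, 0.0]
contact_force: [0.4, 1.2, -0.2]
opening: 0.024
grip_force: 58.6
```

carry_out([
  [0,0,0,0,0,-0.03,1],
  [0,0,0,0,0,-0.1,1],
  [0,0,0,0,0,-0.2,1],
  [0,0,0,0,0,-0.27,1],
  [0,0,0,0,0,-0.27,1],
], force=80)

```text
t: 6.9
tool_pos: [0.498, -0.2397, 0.1088]
tool_rot: [3.105, 0.442, 0.009]
contact_force: [0.3, 0.2, -1.7]
opening: 0.0232
grip_force: 78.3
```

carry_out([
  [0,0,0,-0.03,0.13,0,1],
  [0,0,0,-0.06,0.27,0,1],
  [0,0,0,-0.1,0.41,0,1],
  [0,0,0,-0.126,0.54,0,1],
  [0,0,0,-0.126,0.54,0,1],
])

```text
t: 7.4
tool_pos: [0.5034, -0.4083, 0.1026]
tool_rot: [3.111, 0.436, -0.002]
contact_force: [0.7, 0.4, -2.9]
opening: 0.0234
grip_force: 79.3
```

```bash
python3 - <<'E'
from h import *
c=snap("side","s5"); d=snap("top","t5")
o=get_obs();p=o["tool_pos"];print(p,o["contact_force"],o["opening"],Ro.from_rotvec(o["tool_rot"]).as_matrix().round(3)[2], p[2]-.0235)
b=cv2.resize(c["img"][85:205,240:360],(580,580),interpolation=cv2.INTER_CUBIC)
g=lambda q:tuple(((np.array(q)-[240,85])*580/120).astype(int))
h=p[2]-.0235
for z in(0,.026,.098): cv2.circle(b,g(proj(c,[p[0],p[1],h+z])),3,(0,0,255),-1)
cv2.circle(b,g(proj(c,[p[0],p[1],.048])),3,(0,255,0),-1)
cv2.imwrite("pics/c5.png",b)
E
```

```text
[ 0.50352386 -0.40408172  0.10240647] [-0.80711371  0.60151227 -2.70679397] 0.023726124724533577 [-0.001 -0.003 -1.   ] 0.07890647488559488
```

View pics/c5.png

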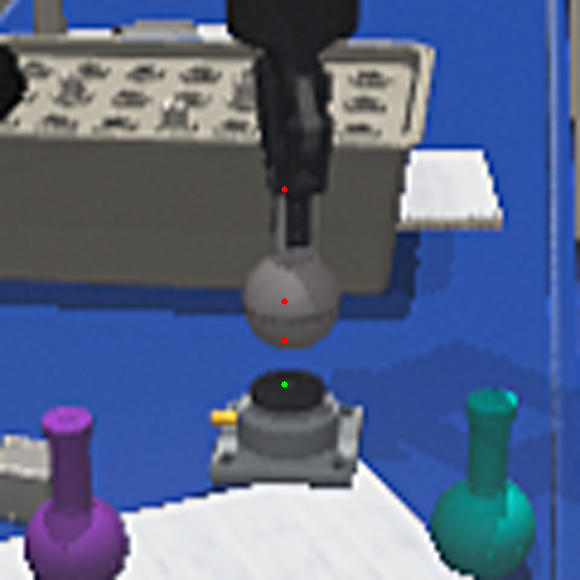

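The side crop shows the bulb held upright with its ball at (291,300), above the pad face at (287,388). I'll nudge it a couple of mm and press.

carry_out([
  [0,0,0,0.009,-0.006,0.03,1],
  [0,0,0,0.009,-0.006,0.06,1],
  [0,0,0,0.009,-0.006,0.09,1],
  [0,0,0,0.009,-0.006,0.11,1],
  [0,0,0,0.009,-0.006,0.11,1],
])

```text
t: 8.0
tool_pos: [0.5063, -0.4005, 0.0706]
tool_rot: [-3.108, -0.443, 0.002]
contact_force: [-1.2, 2.1, 0.8]
opening: 0.0235
grip_force: 79.9
```

carry_out([
  [0,0,0,0,0,0.01,1],
  [0,0,0,0,0,0.02,1],
  [0,0,0,0,0,0.03,1],
  [0,0,0,0,0,0.03,1],
  [0,0,0,0,0,0.03,1],
])

```text
t: 8.5
tool_pos: [0.5071, -0.402, 0.0632]
tool_rot: [3.11, 0.443, 0.001]
contact_force: [-0.7, 3.4, 4.8]
opening: 0.0232
grip_force: 79.9
```

carry_out([
  [0,0,0,0,0,0.01,1],
  [0,0,0,0,0,0.02,1],
  [0,0,0,0,0,0.025,1],
  [0,0,0,0,0,0.025,1],
  [0,0,0,0,0,0.025,1],
])

```text
t: 9.0
tool_pos: [0.5083, -0.4025, 0.0612]
tool_rot: [3.109, 0.443, 0.004]
contact_force: [-6.5, 9.1, 24.7]
opening: 0.0234
grip_force: 82.2
```

The pad is at its rigid stop: the reading rose to 27 N and the foot is at 37.7 mm. Next I lift off and carry the bulb to the cradle.

carry_out([
  [0,0,0,0,0,-0.03,1],
  [0,0,0,0,0,-0.08,1],
  [0,0,0,0,0,-0.14,1],
  [0,0,0,0,0,-0.2,1],
  [0,0,0,0,0,-0.2,1],
])

```text
t: 9.5
tool_pos: [0.5082, -0.4036, 0.119]
tool_rot: [3.105, 0.442, 0.006]
contact_force: [-0.2, 0.8, -2.0]
opening: 0.0235
grip_force: 79.2
```

```bash
python3 - <<'E'
from h import *
c=snap("side","s6")
o=get_obs();print(o["tool_pos"],o["contact_force"]);print(need([.4666,-.0231,.11]))
E
```

```text
[ 0.50757133 -0.40288621  0.11722109] [ 0.13840847 -0.43621469 -2.81079421]
[ 0.2219291  -1.25388117  0.02000347]
```

carry_out([
  [0,0,0,0.02,-0.13,0,1],
  [0,0,0,0.05,-0.28,0,1],
  [0,0,0,0.08,-0.44,0,1],
  [0,0,0,0.1,-0.58,0,1],
  [0,0,0,0.11,-0.66,0,1],
])

```text
t: 10.05
tool_pos: [0.4816, -0.1992, 0.1133]
tool_rot: [-3.108, -0.445, 0.003]
contact_force: [-0.1, -0.5, -2.7]
opening: 0.0232
grip_force: 79.7
```

carry_out([
  [0,0,0,0.02,-0.13,0,1],
  [0,0,0,0.05,-0.28,0,1],
  [0,0,0,0.08,-0.44,0,1],
  [0,0,0,0.105,-0.55,0,1],
  [0,0,0,0.11,-0.59,0,1],
])

```text
t: 10.55
tool_pos: [0.4641, -0.0205, 0.1138]
tool_rot: [-3.108, -0.448, 0.002]
contact_force: [0.1, -0.4, -3.0]
opening: 0.0233
grip_force: 79.7
```

carry_out([
  [0,0,0,0,0,0,1],
  [0,0,0,0,0,0,1],
])

```text
t: 10.75
tool_pos: [0.4653, -0.024, 0.1146]
tool_rot: [3.11, 0.443, -0.001]
contact_force: [0.4, -0.1, -0.8]
opening: 0.0233
grip_force: 79.7
```

```bash
python3 - <<'E'
from h import *
c=snap("side","s7"); d=snap("top","t7")
o=get_obs();p=o["tool_pos"];print(p,o["contact_force"],o["opening"],need([.4666,-.0231,.11]),Ro.from_rotvec(o["tool_rot"]).as_matrix().round(3)[2])
b=cv2.resize(c["img"][110:290,210:390],(600,600),interpolation=cv2.INTER_CUBIC)
g=lambda q:tuple(((np.array(q)-[210,110])*600/180).round().astype(int))
h=p[2]-.0235
for q in([p[0],p[1],h+.026],[p[0],p[1],h],[p[0],p[1],.044]): print(g(proj(c,q)))
cv2.circle(b,g(proj(c,[p[0],p[1],.044])),2,(0,0,255),-1)
cv2.circle(b,g(proj(c,[p[0],p[1],h+.026])),2,(0,255,0),-1)
cv2.imwrite("pics/c7.png",b)
E
```

```text
[ 0.46550529 -0.02447942  0.11486151] [-0.02828266  0.11081584 -2.79366548] 0.023382273791430437 [ 0.00478793 -0.00341094  0.01620191] [-0.  0. -1.]
(np.int64(288), np.int64(365))
(np.int64(289), np.int64(398))
(np.int64(289), np.int64(455))
```

View pics/c7.png

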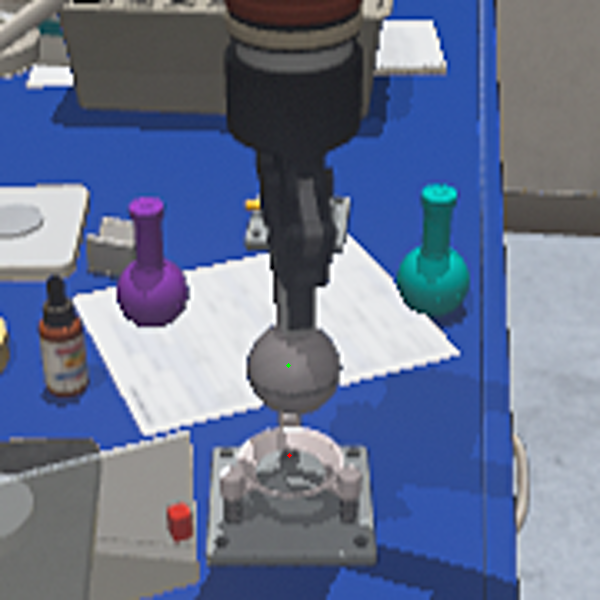

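The ball is at about (294,368), over the ring mouth at (291,460), aligned within about 2 mm. I'll make a small correction, lower it, and use the side forces to centre it.

carry_out([
  [0,0,0,0.005,-0.003,0.05,1],
  [0,0,0,0.005,-0.003,0.1,1],
  [0,0,0,0.005,-0.003,0.15,1],
  [0,0,0,0.005,-0.003,0.185,1],
  [0,0,0,0.005,-0.003,0.185,1],
])

```text
t: 11.35
tool_pos: [0.4649, -0.022, 0.0568]
tool_rot: [-3.109, -0.442, 0.007]
contact_force: [0.3, -0.2, -2.1]
opening: 0.023
grip_force: 79.6
```

carry_out([
  [0,0,0,0,0,0.01,1],
  [0,0,0,0,0,0.02,1],
  [0,0,0,0,0,0.02,1],
  [0,0,0,0,0,0.02,1],
])

```text
t: 11.75
tool_pos: [0.4668, -0.022, 0.0538]
tool_rot: [3.11, 0.443, 0.001]
contact_force: [0.0, 0.3, -2.5]
opening: 0.0234
grip_force: 79.7
```

```bash
python3 - <<'E'
from h import *
o=get_obs();p=o["tool_pos"];print(p,o["contact_force"],o["wrist_torque"],Ro.from_rotvec(o["tool_rot"]).as_matrix().round(4)[2])
E
```

```text
[ 0.46680203 -0.02197816  0.05383648] [ 0.02804108  0.32298681 -2.47252687] [-0.01736083 -0.00602731  0.00856911] [ 5.e-04  3.e-04 -1.e+00]
```

carry_out([
  [0,0,0,0,0,0.005,1],
  [0,0,0,0,0,0.01,1],
  [0,0,0,0,0,0.01,1],
  [0,0,0,0,0,0.01,1],
])

```text
t: 12.15
tool_pos: [0.4665, -0.0219, 0.0504]
tool_rot: [-3.11, -0.443, 0.0]
contact_force: [0.4, -0.3, -2.6]
opening: 0.0208
grip_force: 80.0
```

```bash
python3 - <<'E'
from h import *
o=get_obs();p=o["tool_pos"];print(p,o["contact_force"],o["wrist_torque"])
E
```

```text
[ 0.46648257 -0.02193466  0.05041965] [ 0.36900571 -0.31189329 -2.6380413 ] [-0.01168201  0.0328791  -0.03049823]
```

```bash
cat > ball.py <<'E'
from h import *
def ball(c,p,zr,ref="s7",pref=(.46550529,-.02447942,.11486151)):
    r=pickle.load(open(ref+".pkl","rb")); pr=np.array(pref)+[0,0,.0025]
    u0=proj(r,pr); u,v=np.round(u0).astype(int)
    T=r["img"][v-11:v+8,u-11:u+15]           # ball's upper body with neck root
    e=proj(c,np.array(p)+[0,0,.0025]); a,b=np.round(e).astype(int)
    S=c["img"][b-11-15:b+8+15,a-11-15:a+15+15]
    S=cv2.resize(S,None,fx=4,fy=4,interpolation=cv2.INTER_CUBIC)
    k=(r["R"]@pr+r["t"])[2]/(c["R"]@(np.array(p))+c["t"])[2]
    Tk=cv2.resize(T,None,fx=4*k,fy=4*k,interpolation=cv2.INTER_CUBIC)
    m=cv2.matchTemplate(S,Tk,cv2.TM_CCOEFF_NORMED); _,s,_,l=cv2.minMaxLoc(m)
    pos=np.array([a-26,b-26])+np.array(l)/4+11*k+(u0-[u,v])*k   # px of reference point
    return (pos-e).round(2),round(s,3)
E
python3 - <<'E'
from ball import *
c=snap("side","s8");o=get_obs()
print("now",ball(c,o["tool_pos"],0),o["opening"],o["contact_force"])
s=pickle.load(open("s5.pkl","rb"));print("s5",ball(s,[.50352,-.40408,.10241],0))
s=pickle.load(open("s7.pkl","rb"));print("s7",ball(s,[.46550529,-.02447942,.11486151],0))
P=np.array(o["tool_pos"]);print("px per mm z",proj(c,P+[0,0,.001])-proj(c,P))
E
```

```text
now (array([-0.36, -4.13]), 0.523) 0.020708017424291764 [-0.02122548 -0.30694097 -2.71991663]
s5 (array([ 15.21, -12.18]), 0.588)
s7 (array([-0.02, -0.02]), 0.986)
px per mm z [-0.00068714 -0.35247274]
```

carry_out([
  [0,0,0,0,0,0.005,1],
  [0,0,0,0,0,0.01,1],
  [0,0,0,0,0,0.01,1],
  [0,0,0,0,0,0.01,1],
])

```text
t: 12.6
tool_pos: [0.4666, -0.0219, 0.0475]
tool_rot: [-3.11, -0.443, -0.0]
contact_force: [-0.0, 0.6, -2.3]
opening: 0.0212
grip_force: 80.1
```

```bash
python3 - <<'E'
from h import *
o=get_obs();p=o["tool_pos"];print(p,o["contact_force"],o["wrist_torque"],o["opening"])
c=snap("side","s9")
b=pickle.load(open("s7.pkl","rb"))["img"]; s0=pickle.load(open("side0.pkl","rb"))["img"]
# ring/bush displacement check: bushes vs first picture
for n,(u,v) in {"bushL":(279,254),"bushR":(315,254)}.items():
    for nm in("s7","s8","s9"):
        i=pickle.load(open(nm+".pkl","rb"))["img"]
        m=cv2.matchTemplate(cv2.resize(i[v-8:v+16,u-10:u+11],None,fx=4,fy=4,interpolation=2),cv2.resize(s0[v-4:v+6,u-5:u+6],None,fx=4,fy=4,interpolation=2),cv2.TM_CCOEFF_NORMED)
        _,s,_,l=cv2.minMaxLoc(m);print(n,nm,np.array(l)/4-[5,4],round(s,2))
E
```

```text
[ 0.46661646 -0.02190468  0.04753669] [-0.01365014  0.57882194 -2.32968283] [ 0.1239706  -0.05165337 -0.05077941] 0.021216820180266518
bushL s7 [0. 0.] 0.73
bushL s8 [ 0.   -0.25] 0.73
bushL s9 [ 0.   -0.25] 0.73
bushR s7 [0. 0.] 0.87
bushR s8 [-3.   4.5] 0.55
bushR s9 [-3.   4.5] 0.56
```

```bash
python3 - <<'E'
from h import *
P={"s7":(.4655,-.0245,.1149),"s8":(.4665,-.0219,.0504),"s9":(.4666,-.0219,.0475)}
for n,p in P.items():
    c=pickle.load(open(n+".pkl","rb")); e=proj(c,np.array(p)+[0,0,.0025]); u,v=np.round(e).astype(int)
    print(n,"pred ball",e.round(1))
    g=cv2.cvtColor(c["img"],cv2.COLOR_BGR2GRAY)
    for r in range(v-26,v+16,2): print(r," ".join("%3d"%x for x in g[r,u-18:u+23:1][::2]))
E
```

```text
s7 pred ball [296.5 219.5]
194 229 231 231 234 233 233 253  73  49  46  52  51  49  45  24 247 234 232 232 232 231
196 228 226 224 232 234 231 252  75  58  47  50  49  42 230 218 235 231 235 232 230 233
198 231 227 224 231 233 235 249  74 104  48  51  50  45 249 236 234 232 230 235 229 228
200 228 224 228 230 230 232 249  68 103  47  50  50  45 247 224 235 233 232 230 232 230
202 233 227 227 227 232 226 242  61 105  49  50  50  45 249 224 230 234 233 229 227 235
204 233 232 232 225 226 224 232  64 108  47  51  51  46 251 235 226 229 229 232 224 229
206 229 228 230 231 226 227 240  68 108  49  49  50  45 255 234 233 230 224 228 229 223
208 230 227 231 231 229 240  86  81 106  41  52  61  71 190 247 232 232 233 231 234 232
210 232 228 234 235 242  98 124 105 105  98  98  98  97  96  89 246 225 227 230 232 234
212 229 224 230 244  91 118 127 127 123  97 102 103 106 102  94 107 232 228 228 232 233
214 233 224 231 174 112 125 128 131 138 129 107 106 103 101  98  78 254 228 229 228 231
216 234 232 241  89 116 122 126 126 131 134 122 121 107 105 102  93 103 235 228 229 230
218 231 235 246  
[... 3822 characters left out ...]
 104 191 165  94  97 104 109 112 116 116 115 112  96  96  93  86 109 192 103  86 153
247 146 182 142 143  68  91 103 105 108 108 107 107  94  93  91  69 112 238 131 132 167
249 166 168 142 136  88  80  74  88  96 102 101  94  83  75  76  83 110 183 145 155 158
251 156 160 159 127 134  77  84  84  79  82  79  81  84  85  79 103 102 129 124 122 150
253 172 168 120 144 124  84  79  79  82  85  85  83  80  79  84  95 123 114 135 132 113
255 120 117 100 171 148 105  82  84  84  79  80  82  83  81 123 122 135 101 113 112 127
257 124 120 104 108  85 124 126 166  94  89  92 105 147 142 103  92 107 104 117 111 137
259 114 108  90 109  86  86  99  80  98 111 111  94  81  84  86  86  84  90 105  96 158
```

The pixel profiles show the fingers now sit about 8–10 mm lower on the bulb than before. The pads slipped off the cap's edge onto the neck, and the opening is now 21–22 mm, as expected for a neck grip. That explains why the bulb hasn't touched the ring yet, so I'll keep going down in small steps.

carry_out([
  [0,0,0,0,0,0.005,1],
  [0,0,0,0,0,0.01,1],
  [0,0,0,0,0,0.01,1],
], force=100)

```text
t: 12.95
tool_pos: [0.4661, -0.021, 0.0443]
tool_rot: [-3.108, -0.442, 0.001]
contact_force: [-0.2, 5.6, 1.2]
opening: 0.021
grip_force: 104.0
```

carry_out([
  [0,0,0,0,0,0.005,1],
  [0,0,0,0,0,0.01,1],
  [0,0,0,0,0,0.01,1],
])

```text
t: 13.25
tool_pos: [0.4661, -0.0208, 0.0414]
tool_rot: [-3.107, -0.442, 0.001]
contact_force: [-4.6, 5.9, 1.9]
opening: 0.0208
grip_force: 104.4
```

Contact made, and the spring has engaged. The side force of +y 5.9 N and −x 4.6 N shows it's about 1 mm off centre. I'll back off, shift and reseat.

carry_out([
  [0,0,0,-0.002,-0.005,-0.02,1],
  [0,0,0,-0.002,-0.005,-0.025,1],
  [0,0,0,-0.002,-0.005,-0.025,1],
])

```text
t: 13.55
tool_pos: [0.4658, -0.0213, 0.0495]
tool_rot: [3.109, 0.443, 0.001]
contact_force: [-1.2, -0.8, 1.9]
opening: 0.0209
grip_force: 107.5
```

carry_out([
  [0,0,0,0,0,0.01,1],
  [0,0,0,0,0,0.02,1],
  [0,0,0,0,0,0.025,1],
  [0,0,0,0,0,0.025,1],
])

```text
t: 13.95
tool_pos: [0.4652, -0.0201, 0.0411]
tool_rot: [-3.109, -0.443, 0.001]
contact_force: [-4.0, 4.4, 1.5]
opening: 0.0206
grip_force: 105.8
```

```bash
python3 - <<'E'
from h import *
o=get_obs();p=o["tool_pos"];print(p,o["contact_force"],o["wrist_torque"],o["opening"])
E
```

```text
[ 0.46524953 -0.02005502  0.04110563] [-4.01951617  4.40915352  1.487758  ] [0.90172219 0.31857005 0.03392708] 0.020595885202904854
```

carry_out([
  [0,0,0,-0.003,-0.006,-0.005,1],
  [0,0,0,-0.003,-0.006,-0.005,1],
  [0,0,0,-0.003,-0.006,-0.005,1],
])

```text
t: 14.25
tool_pos: [0.4646, -0.0197, 0.0434]
tool_rot: [3.109, 0.443, 0.002]
contact_force: [0.6, -0.5, 1.5]
opening: 0.0212
grip_force: 105.9
```

carry_out([
  [0,0,0,-0.003,-0.006,0,1],
  [0,0,0,-0.003,-0.006,0,1],
  [0,0,0,-0.003,-0.006,0,1],
])

```text
t: 14.55
tool_pos: [0.4635, -0.0187, 0.0435]
tool_rot: [3.108, 0.443, 0.002]
contact_force: [2.1, -4.3, 1.8]
opening: 0.0211
grip_force: 106.3
```

carry_out([
  [0,0,0,0.003,0.006,0,1],
  [0,0,0,0.003,0.006,0,1],
  [0,0,0,0.003,0.006,0.01,1],
  [0,0,0,0.003,0.006,0.01,1],
])

```text
t: 14.95
tool_pos: [0.4642, -0.0194, 0.0398]
tool_rot: [3.11, 0.443, -0.0]
contact_force: [1.9, -3.2, 2.2]
opening: 0.021
grip_force: 106.4
```

```bash
python3 - <<'E'
from h import *
o=get_obs();p=o["tool_pos"];print(p,o["contact_force"],o["wrist_torque"],o["opening"])
E
```

```text
[ 0.46420567 -0.01940441  0.03975779] [ 1.86570417 -3.22358354  2.20319485] [-0.64752821 -0.2978442   0.02778799] 0.021048082704334507
```

carry_out([
  [0,0,0,0.0015,0.003,0.005,1],
  [0,0,0,0.0015,0.003,0.01,1],
  [0,0,0,0.0015,0.003,0.015,1],
  [0,0,0,0.0015,0.003,0.015,1],
])

```text
t: 15.35
tool_pos: [0.4647, -0.0196, 0.0354]
tool_rot: [-3.109, -0.443, 0.001]
contact_force: [-4.1, -0.7, 4.0]
opening: 0.0207
grip_force: 106.2
```

carry_out([
  [0,0,0,0,0,0.005,1],
  [0,0,0,0,0,0.01,1],
  [0,0,0,0,0,0.015,1],
  [0,0,0,0,0,0.015,1],
])

```text
t: 15.75
tool_pos: [0.465, -0.0196, 0.0311]
tool_rot: [-3.11, -0.442, -0.0]
contact_force: [-1.8, 0.3, 6.6]
opening: 0.021
grip_force: 106.1
```

carry_out([
  [0,0,0,0,0,0.005,1],
  [0,0,0,0,0,0.01,1],
  [0,0,0,0,0,0.01,1],
  [0,0,0,0,0,0.01,1],
])

```text
t: 16.15
tool_pos: [0.4659, -0.0194, 0.0291]
tool_rot: [-3.109, -0.442, -0.003]
contact_force: [-2.0, 2.0, 8.8]
opening: 0.0209
grip_force: 106.7
```

carry_out([
  [0,0,0,0,0,0.005,1],
  [0,0,0,0,0,0.01,1],
  [0,0,0,0,0,0.01,1],
  [0,0,0,0,0,0.01,1],
])

```text
t: 16.55
tool_pos: [0.4682, -0.0189, 0.0287]
tool_rot: [-3.109, -0.442, -0.01]
contact_force: [-0.3, 5.0, 18.4]
opening: 0.0207
grip_force: 107.8
```

```bash
python3 - <<'E'
from h import *
c=snap("side","s10");o=get_obs();p=o["tool_pos"];R=Ro.from_rotvec(o["tool_rot"]).as_matrix()
print(o["t"],p,o["contact_force"],o["wrist_torque"],o["opening"],R[:,2].round(4),np.abs(o["dq"]).max())
g=cv2.cvtColor(c["img"],cv2.COLOR_BGR2GRAY); g0=cv2.cvtColor(pickle.load(open("side0.pkl","rb"))["img"],6)
for u in(288,296,304): print(u,"now",g[232:276,u][::2],"\n   was",g0[232:276,u][::2])
for r in(246,250,254,258): print(r,"now",g[r,274:322:2],"\n   was",g0[r,274:322:2])
E
```

```text
16.6 [ 0.4682642  -0.01893505  0.02875463] [-1.14853864  4.49506255 17.79513591] [1.02648168 0.18803018 0.02514242] 0.02113229931168599 [ 0.0065  0.0025 -1.    ] 0.17515571440377953
288 now [ 64  88  88  97 114 122 121 116 118 113 105 100  68  75 105 124  83 100
 108 108 108 109] 
   was [ 67  90  92  77 238 223 221 222 174 164 116  62 242 151 156 158 131 107
 104 184 177 181]
296 now [ 49  50  48  49  47  42  93 107 136 130 118 109 103  79  85  98  98  86
 101 107 106 106] 
   was [248 248 112 233 229 231 195  69  86  87 104 185 174 182 176 180 165 159
 104  99 182 180]
304 now [ 41  90  81  87  95 102 102  99 101  98  97  91  75  81  70 137  84  86
 101 109 108 108] 
   was [ 92  91  92  67 241 223 223 207 150 160  97  98 229 198 178 183 161  82
 108 163 181 182]
246 now [173  58  60 185 177  82 109 116 121 127 135 107 106 105 103  99  95  86
 122 161  62  59 157  67] 
   was [174  62  64 188 243 218 219 222 203 175  89  69  54 158 177 207 221 218
 216 240  81  66 175  75]
250 now [183 175 177 178 156  84 106 113 117 118 123 130 129 102 102  98  94  86
 118 173 158 156 156 110] 
   was [184 193 238 235 240 210 210 164 159 119  85  87 104 125 161 160 156 212
 208 244 237 234 174 119]
254 now [187 175  95 103 159 121  69 100 103 107 109 109 109 106  93  91  87  63
 153 193  87 107 160 149] 
   was [191  97 193 172  86 222 219  62 101 160 184 185 185 184 157  98 140 231
 171 103 191 165 129 170]
258 now [186 158 169 159 125 153 115  75  84  77  85  79  80  76  78  81  80 100
 125 117 129 134 121 155] 
   was [188 132 126 122 108 104 138 151 169 192 169 182 167 187 190 198 177 106
  94 127 129 114 184 179]
```

carry_out([
  [0,0,0,-0.004,-0.001,0,1],
  [0,0,0,-0.008,-0.003,0,1],
  [0,0,0,-0.008,-0.003,0,1],
  [0,0,0,-0.008,-0.003,0,1],
  [0,0,0,-0.008,-0.003,0,1],
])

```text
t: 17.1
tool_pos: [0.4659, -0.0195, 0.0288]
tool_rot: [3.11, 0.443, 0.011]
contact_force: [-1.4, 2.5, 16.8]
opening: 0.0207
grip_force: 108.8
```

```bash
python3 - <<'E'
from h import *
o=get_obs();R=Ro.from_rotvec(o["tool_rot"]).as_matrix()
print(o["t"],o["tool_pos"],o["contact_force"],o["wrist_torque"],o["opening"],R[:,2].round(4),np.abs(o["dq"]).max())
E
```

```text
17.1 [ 0.4658709  -0.01950791  0.02876104] [-1.39973894  2.47668055 16.79035772] [ 0.63776007  0.22389313 -0.03126819] 0.02072550770629734 [ 7.e-03  7.e-04 -1.e+00] 0.11240526307554398
```

carry_out([
  [0,0,0,0,0,0,1],
  [0,0,0,0,0,0,1],
  [0,0,0,0,0,0,1],
  [0,0,0,0,0,0,1],
  [0,0,0,0,0,0,1],
])

```text
t: 17.6
tool_pos: [0.4659, -0.0195, 0.0287]
tool_rot: [3.11, 0.443, 0.011]
contact_force: [-0.5, 2.8, 16.2]
opening: 0.0205
grip_force: 109.1
```

Steady at the stop, so I'm handing in.

```bash
python3 -c "
from station import finish_job
print(finish_job())"
```

```text
the job is handed in; nothing more can be done
None
```

I handed the job in at 17.6 s with the pad pressed to its stop and released, and the bulb still gripped and held down in the cradle at about 19 N, with the ring at its stop going by force and travel (result not reported); the reported TCP was about 39 mm below the real fingertips, so my first grasp closed on the cap, and the bulb later slipped about 8–10 mm in the grip before I seated it; I did not check the pad's return or the ring's depth in a picture.

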